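# Load the tissue-roll canister and put its cover on

## Robot

A 7-joint arm with a two-finger parallel gripper is mounted at the origin on the work surface. World frame = base frame: x ahead of the robot, y to its left, z up, the work surface at z = 0. Lengths are in m, angles in rad, forces in N, time in s.
With the tool pointing down it reaches from about 0.425 to 0.925 m from the base axis. Payload 6.8 kg.
Tool frame: the origin (TCP) lies on the centre line of the jaws, within the pads' length; the fingertips stand 8 mm ahead of it and the grasp point (between the pads) lies 11 mm behind it (r.finger_overhang is the distance from the TCP to the fingertips, in m); x points along the fingers, z is the direction in which the jaws open and shut, and the axes are right-handed (so a half turn about x gives the same grasp; the last joint's range is limited). The gripper opens to 85 mm and grips with 20 to 120 N. Pads are 22 mm wide; open, the fingers measure 114 mm over their backs; the gripper's body (76 mm by 85 mm) begins 54 mm behind the grasp point. The pads swing forward as they close: fully open they stand 13 mm farther back than shut.
Start: joints at [-1.231, 0.477, 0.022, 1.555, -0.011, 1.109, -0.083], TCP at [0.292, 0.608, 0.239] pointing down, gripper open.
Joint ranges: [-2.96, 2.96], [-0.34, 2.1], [-1.41, 1.46], [0.24, 2.44], [-1.37, 4.51], [0.17, 1.92], [-2.96, 2.96]. Speed limits (rad/s): [2.39, 2.39, 3.14, 3.14, 3.14, 3.14, 3.14].

## Interface

Orientations are given as a rotation vector (axis times angle).
In Python, from bench import r gives the robot as it stands. The module is installed in compiled form; this text tells all that it offers.
- The arm moves only by the tool play_rows, never from a script. Its argument "plan" is a list of rows, each a list of 5 numbers: the opening, from -1 (shut) to 1 (fully open), then the shift along the world's x, y, z in m, then the turn about the world's z in rad. A call has 1 to 10 rows; each row is the pose to reach, as a shift and turn from the pose commanded when the call began; what a row does not reach only later rows make up. A row lasts 1/10 s, in which the tool goes at most 50 mm and 8.59 degrees, less where a joint would pass 70% of its speed; a pose out of reach is approached as far as the arm can. A call with a gripper value outside its range is refused whole. The fingers move at their own pace and stop on an object; "force" is the grip in N (left out, the last holds). Time passes only in rows, so rows that repeat a pose let the fingers close. It gives the time, the measured TCP pose, the force and the opening at its end, in the units of the state.
- r.get_obs(): the state, without advancing time (a new reading comes with each control period).
- r.grab_frame(name): name is "scene" or "side" or "wrist"; returns a dict with "pixels" (400x640x3 uint8, blue, green, red), "z_map" (400x640 float32, m along the optical axis (not along the pixel's ray), 0 where there is no reading), "vfov" (degrees; the focal length in pixels is half the picture's height over the tangent of half this angle, whatever the lens; pixels are square), "cx", "cy" (the principal point, pixels), "R" (3x3) and "t" (3): a world point X has camera coordinates R X + t; the wrist camera has in their place "tool_from_camera" (4x4, takes a point from camera to tool coordinates, whose origin is the TCP and whose axes are the tool frame's). Camera axes: x right, y down, z forward; pixel columns grow to the right and rows downward; lengths in m; the calibration is good to about 2 mm. A picture is of the moment at which its call begins: read the wrist's pose just before it.
- r.hand_in(): hands the job in, once; it reports no verdict.
Trained networks look in a picture, given as the dict that the camera call returned (one of the last four; its "shot" number tells which), for a name from the list of things; names that differ only in an ending like _2 or _b are one class to them, and where a whole thing is asked for, a point or a joint stands for the part that bears it (a point fixed in the world has none). Each returns a list of dicts, best first, with "conf" (0 to 1); they miss things now and then, are a little off and sometimes report something else, mostly with a low value. They report only what shows in the picture. A call takes as long as a camera call. They do not tell look-alikes from the thing itself.
- r.outline_of(picture, label): "mask" (400x640 bool, what is visible of it) and "bbox" ([left, top, right, bottom] as shares, 0 to 1, of the picture: columns of its width, rows of its height, round what is visible of it).
- r.pinpoint(picture, label): "position" ([column, row] as shares, 0 to 1, of the picture: columns of its width, rows of its height: a listed point, or the origin of a listed thing).
The state is a dict: "clock": time; "joints": joint angles; "qvel": joint speeds; "tau": joint torques, N m; "tcp_pos": TCP position; "orientation": TCP orientation; "contact_force": force on the tool from outside, world axes, zero at the start; "moment": the same for the moment, N m; "grip_width": finger opening in m.
Only numpy, scipy, OpenCV 4.12 (cv2) and the standard library are available. Lean on these libraries where they do the work, as an engineer would, in place of code of your own. Each camera call takes 0.05 s, during which the arm holds its last target.

## Task

Stand the paper roll in the white canister so that its core goes over the spindle and it rests on the canister's floor, then take the wooden cover from the slanted stand and set it on the canister so it sits fully seated and level on the rim, with its plug inside the mouth. Lower both into place rather than dropping them, keep the canister upright about where it stands, and leave the remotes, the tissue box and the flower pot alone.

Things in the scene. Friction and masses are not known exactly. Their poses are not given: they have to be found in the camera images.
- canister: White ceramic canister, open at the top, loose on the table (1.2 kg): outer diameter 144, inner 136, height 115 mm, floor 6 mm thick. An upright steel spindle, 25 mm in diameter with a tapered tip, rises in the middle to 78 mm above the underside. Origin: centre of the underside, on the spindle's axis; z up.
- canister_rim (a point): Centre of the canister's mouth, in the plane of the rim's top (115 mm above the underside); z up.
- roll: Part-used roll of white paper on a cardboard core, rigid, standing upright on the table: outer diameter 60, height 96 mm, bore 37 mm in diameter right through (about 90 g). Origin: centre of its underside; z along its axis, up. Either end may go down.
- cover: Round wooden cover (about 250 g), at first on the slanted stand, its axis tilted 32 degrees. From below: plug 128 mm in diameter (chamfered to 120), z = 0 to 10; flange 156 mm in diameter, z = 10 to 16; round knob 30 mm in diameter, z = 16 to 56 mm. Origin: centre of the plug's underside; z along the axis to the knob. Seated, the origin is 10 mm below the rim plane.
- knob_top (a point): Centre of the top of the cover's knob; z along the cover's axis, outwards.
- stand: Fixed metal stand, its face sloping 32 degrees, 150 mm wide, 170 mm long up the slope, low edge to its front (-x of the stand, roughly to the right as seen from the robot). The face's centre is 75 mm above the table; two 12 mm pins, 22 mm high, near the low edge hold the cover's flange. Origin: centre of the base, on the table; z up.
- remote_black: Bystander: black remote control, 160 x 42 x 16 mm, long along its x. Origin: centre of the underside.
- remote_white: Bystander: white remote control, 160 x 42 x 16 mm, long along its x. Origin: centre of the underside.
- tissue_box: Bystander: black tissue box, 130 x 240 x 87 mm (x, y, z). Origin: centre of the underside.
- flower_pot: Bystander: small clay pot, 90 mm in diameter and 60 mm high, with a twig and a white flower up to about 165 mm high. Origin: centre of the underside.
Mind the look-alikes: they are no part of the job. Leave any green or red look-alike of the canister alone. There is more than one size of the roll; the job needs the smallest.

How it is judged:
On the way, in this order (a step that is already met when the one before it is completed fails the run):
1. the roll stands on the canister's floor around the spindle (horizontal distance between roll and canister below 0.009 m and z of roll in the frame of canister between 0.003 and 0.01 m and angle between the z axis of roll and the z axis of canister, either way round below 0.06 rad), for 0.2 s.
2. the cover sits level on the rim with its plug in the mouth, the roll inside (all of step 1 and horizontal distance between cover and canister_rim below 0.008 m and z of cover in the frame of canister_rim between -0.013 and -0.007 m and angle between cover's own z axis and vertical below 0.04 rad), for 0.2 s.
At the end, for the whole second after the job is handed in: Roll on the canister floor around the spindle (9 mm off-axis, underside at 3-10 mm, 0.06 rad); cover knob up, centred to 8 mm, plug 7-13 mm below the rim plane, tilt under 0.04 rad; canister upright to 0.03 rad; all three at rest (0.02 m/s) (all of step 2 and angle between canister's own z axis and vertical below 0.03 rad and linear speed of each of roll, cover, canister below 0.02 m/s); the robot touches nothing.
It fails at once if the roll is dropped or flung: it moves faster than 0.6 m/s (a free fall of about 18 mm) while the fingers do not touch it (linear speed of roll above 0.6 m/s and contact force between the fingers and roll below 0.01 N).
It fails at once if the cover is dropped or flung: it moves faster than 0.6 m/s (a free fall of about 18 mm) while the fingers do not touch it (linear speed of cover above 0.6 m/s and contact force between the fingers and cover below 0.01 N).
It fails at once if the canister is shoved or lifted more than 50 mm from its place (distance of canister from where it was at the start of the episode above 0.05 m).
It fails at once if the canister is tipped more than 0.35 rad (angle between canister's own z axis and vertical above 0.35 rad).
It fails at once if a bystander (remotes, tissue box, flower pot) is moved more than 30 mm (distance of any of remote_black, remote_white, tissue_box, flower_pot from where it was at the start of the episode above 0.03 m).
It also fails if it takes over 70 s, if anything falls off the work surface, if the arm or the gripper's body presses on something with over 40 N, if the wrist force passes 120 N, or if a joint passes its speed limit or range.

## Working session

There is one attempt and no reset: what is moved stays moved. The work goes in short steps, Python scripts to look and compute and a tool call to move; the robot and the scene stay as the last step left them, time stands still between calls to the robot, and variables do not carry over. Pictures are saved under pics/ and viewed, and the job is handed in when it is done.

Besides the shell and the picture viewer there is one more tool, called after ">>>" as name(argument=value, ...) on one line, values as JSON. play_rows: Moves the arm, as the interface text tells. Its arguments: {"type":"object","properties":{"plan":{"type":"array","items":{"type":"array","items":{"type":"number"}}},"force":{"type":"number"}},"required":["plan"]}

```bash
mkdir -p pics; cat > h.py <<'E'
import numpy as np, cv2
from bench import r
from scipy.spatial.transform import Rotation as Ro
def K(f):
    fl=f["pixels"].shape[0]/2/np.tan(np.radians(f["vfov"])/2); return fl,f["cx"],f["cy"]
def cloud(f,T=None):
    fl,cx,cy=K(f); z=f["z_map"]; v,u=np.mgrid[0:z.shape[0],0:z.shape[1]]
    P=np.stack([(u-cx)/fl*z,(v-cy)/fl*z,z],-1)
    if "R" in f: W=(P-f["t"])@f["R"]
    else:
        M=f["tool_from_camera"]; Q=P@M[:3,:3].T+M[:3,3]
        o=f["obs"]; W=Q@Ro.from_rotvec(o["orientation"]).as_matrix().T+o["tcp_pos"]
    W[z<=0]=np.nan
    return W
def grab(n):
    o=r.get_obs(); f=r.grab_frame(n); f["obs"]=o; return f
E
python3 - <<'E'
from h import *
for n in ("scene","side","wrist"):
    f=grab(n); cv2.imwrite(f"pics/{n}0.png",f["pixels"])
    for l in ("canister","roll","cover","knob_top","canister_rim","stand"):
        for g in r.outline_of(f,l) if l not in("knob_top","canister_rim") else []:
            print(n,l,round(g["conf"],2),np.round(np.array(g["bbox"])*[640,400,640,400]))
        for g in r.pinpoint(f,l):
            print(n,"pt",l,round(g["conf"],2),np.round(np.array(g["position"])*[640,400]))
print(r.get_obs())
E
```

```text
scene canister 0.8 [255. 142. 305. 184.]
scene canister 0.8 [339. 157. 393. 217.]
scene canister 0.77 [249. 176. 308. 249.]
scene pt canister 0.85 [285. 187.]
scene pt canister 0.76 [285. 229.]
scene pt canister 0.76 [364. 202.]
scene pt canister 0.67 [489. 266.]
scene pt canister 0.54 [399. 247.]
scene roll 0.68 [404. 170. 439. 227.]
scene roll 0.64 [333. 195. 372. 252.]
scene roll 0.62 [388. 207. 421. 254.]
scene roll 0.3 [247. 178. 304. 248.]
scene pt roll 0.9 [416. 220.]
scene pt roll 0.77 [400. 247.]
scene pt roll 0.61 [347. 247.]
scene cover 0.92 [162. 174. 218. 218.]
scene pt cover 0.79 [193. 197.]
scene pt knob_top 0.81 [184. 179.]
scene pt canister_rim 0.7 [342. 300.]
scene pt canister_rim 0.66 [278. 195.]
scene pt canister_rim 0.62 [368. 165.]
scene stand 0.72 [156. 175. 235. 244.]
scene pt stand 0.6 [200. 221.]
side canister 0.97 [304. 197. 370. 280.]
side canister 0.89 [212. 242. 291. 337.]
side canister 0.65 [208. 168. 276. 240.]
side pt canister 0.73 [246. 219.]
side pt canister 0.65 [337. 256.]
side roll 0.87 [280. 146. 300. 186.]
side roll 0.64 [298. 156. 332. 215.]
s
[... 428 characters left out ...]
7. 396.]
{'clock': 1.65, 'joints': array([-1.23108219,  0.47696546,  0.02243385,  1.55541655, -0.01149061,
        1.10929034, -0.08311281]), 'qvel': array([ 3.80579838e-04,  1.39846211e-03,  9.32692486e-05, -5.92847209e-04,
        1.19540377e-03, -5.30888662e-04,  9.31888712e-04]), 'tau': array([ 3.40831969e-05, -5.96328557e+01,  1.60649534e+00, -2.81537318e+01,
        1.24920768e-02,  1.73517521e-03,  2.68602378e-06]), 'tcp_pos': array([0.29229401, 0.60844676, 0.23932474]), 'orientation': array([-0.87326702,  1.3883624 ,  0.87330294]), 'contact_force': array([1.1998475 , 0.45241118, 0.0741659 ]), 'moment': array([ 0.00046576, -0.01111899,  0.01050721]), 'grip_width': 0.08578245091306769}
```

View pics/scene0.png

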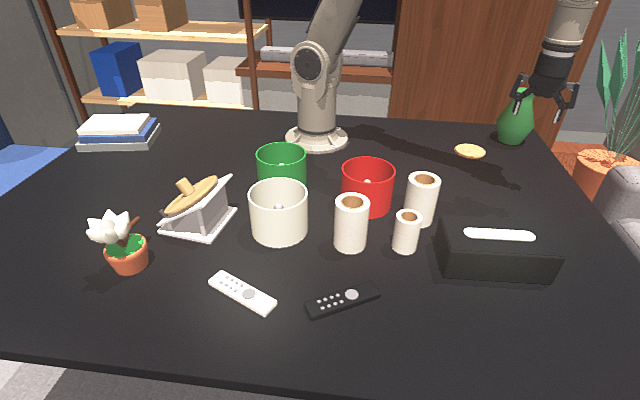

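View pics/side0.png

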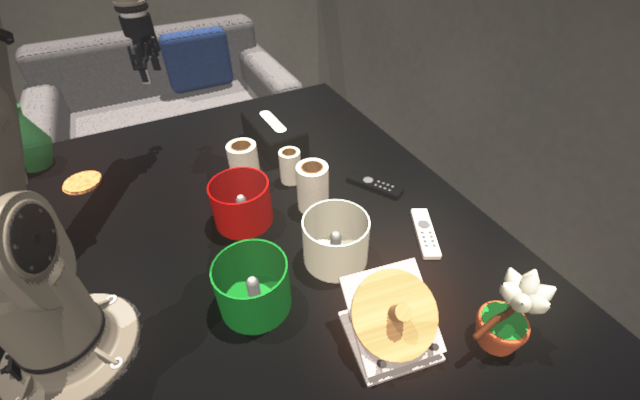

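View pics/wrist0.png

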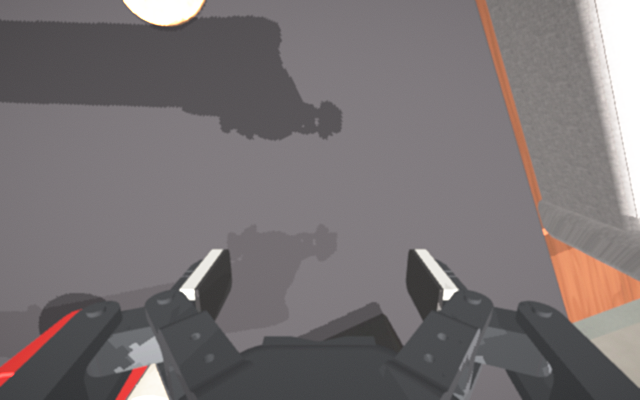

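```bash
python3 - <<'E'
from h import *
from scipy.optimize import least_squares
fs={n:grab(n) for n in("scene","side")}
C={n:cloud(f) for n,f in fs.items()}
np.savez("c0.npz",scene=C["scene"],side=C["side"],scp=fs["scene"]["pixels"],sip=fs["side"]["pixels"])
cv2.imwrite("pics/crop.png",cv2.resize(fs["scene"]["pixels"][150:270,230:450],None,fx=3.5,fy=3.5,interpolation=2))
def fitc(xy,R=None):
    c0=np.nanmedian(xy,0)
    g=lambda p:np.hypot(*(xy-p[:2]).T)-(p[2] if R is None else R)
    s=least_squares(g,[*c0,.05] if R is None else c0,loss="soft_l1",f_scale=.003)
    return s.x, np.median(abs(g(s.x)))
def box(n,b):
    l,t,rr,bo=b; return C[n][t:bo,l:rr].reshape(-1,3)
# roll tops
for n,name,b in [("scene","small",(386,204,424,256)),("scene","tall1",(331,193,374,254)),("scene","tall2",(402,168,442,229)),("scene","canw",(246,176,312,250)),("side","canw",(300,195,372,282)),("side","small",(277,144,303,188)),("side","tall1",(296,155,333,217))]:
    P=box(n,b);P=P[np.isfinite(P).all(1)]; P=P[P[:,2]>.01]
    zt=np.percentile(P[:,2],97); T=P[P[:,2]>zt-.006]
    print(n,name,"z",np.percentile(P[:,2],[50,90,99]),"bb",np.round(T.min(0),3),np.round(T.max(0),3),len(T),fitc(T[:,:2]))
for n,b in (("scene",(160,172,222,220)),("side",(345,262,442,365))):
    P=box(n,b);P=P[np.isfinite(P).all(1)];P=P[P[:,2]>.02]
    print(n,"cover",np.median(P,0),P[:,2].max())
E
```

```text
scene small z [0.06642833 0.09620329 0.09773159] bb [0.534 0.261 0.091] [0.594 0.318 0.099] 256 (array([0.56601333, 0.28915777, 0.02457449]), np.float64(0.0028412940432130454))
scene tall1 z [0.08993766 0.12864506 0.13037034] bb [0.533 0.118 0.124] [0.612 0.196 0.131] 422 (array([0.57406614, 0.15669013, 0.03279928]), np.float64(0.003718485451295904))
scene tall2 z [0.09545992 0.12847291 0.13042512] bb [0.404 0.291 0.124] [0.485 0.37  0.131] 353 (array([0.44908708, 0.32945434, 0.03305988]), np.float64(0.0038690019284076775))
scene canw z [0.07286252 0.10985686 0.11606492] bb [ 0.467 -0.097  0.109] [0.612 0.046 0.118] 393 (array([ 0.5407071 , -0.02536286,  0.069666  ]), np.float64(0.0011434180359246593))
side canw z [0.07045244 0.11290078 0.11911602] bb [ 0.466 -0.194  0.11 ] [0.609 0.047 0.128] 689 (array([ 0.53232083, -0.07269341,  0.1000196 ]), np.float64(0.012501330900900887))
side small z [0.07645858 0.11733537 0.12836099] bb [0.529 0.138 0.121] [0.559 0.193 0.13 ] 87 (array([0.58844973, 0.14476444, 0.0548732 ]), np.float64(0.002891492282894148))
side tall1 z [0.09952907 0.12708039 0.12868714] bb [0.529 0.115 0.122] [0.606 0.195 0.13 ] 393 (array([0.56799377, 0.15364829, 0.03298895]), np.float64(0.003833305160082859))
scene cover [ 0.56294923 -0.21191463  0.0943938 ] 0.13096868121274147
side cover [ 0.52814418 -0.2517464   0.0882252 ] 0.13002772090188514
```

View pics/crop.png

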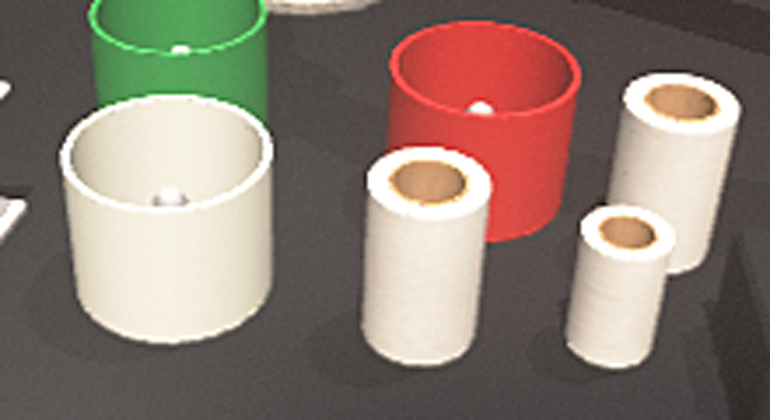

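```bash
python3 - <<'E'
from h import *
o=r.get_obs(); print(Ro.from_rotvec(o["orientation"]).as_matrix().round(3))
for n,sl in (("scene",(160,172,222,220)),("side",(345,262,442,365))):
    f=grab(n); W=cloud(f); m=r.outline_of(f,"cover")[0]["mask"]; P=W[m];P=P[np.isfinite(P).all(1)&(P[:,2]>.03)]
    # ransac plane
    rng=np.random.default_rng(0);best=0
    for i in range(500):
        a,b,c=P[rng.choice(len(P),3)];nn=np.cross(b-a,c-a);nn/=np.linalg.norm(nn)+1e-9
        k=(abs((P-a)@nn)<.003)
        if k.sum()>best: best=k.sum();bk=k
    Q=P[bk];c=Q.mean(0);nn=np.linalg.svd(Q-c)[2][2];nn*=np.sign(nn[2])
    d=(P-c)@nn
    Kp=P[(d>.012)&(d<.05)]; Tp=P[(d>.036)&(d<.046)]
    print(n,len(P),best,"n",nn.round(3),"tilt",np.degrees(np.arccos(nn[2])),"az",np.degrees(np.arctan2(nn[1],nn[0])))
    print(" flange c",((Q.min(0)+Q.max(0))/2).round(4)," knob med",np.median(Kp,0).round(4),len(Kp),"knobtop",np.median(Tp,0).round(4),len(Tp),d.max())
    e1=np.cross([0,0,1],nn);e1/=np.linalg.norm(e1);e2=np.cross(nn,e1)
    A=(Q-c)@np.c_[e1,e2];cc,rad=cv2.minEnclosingCircle(A.astype(np.float32));print(" flange circle ctr",(c+e1*cc[0]+e2*cc[1]).round(4),rad)
    if len(Tp): 
        B=(Tp-c)@np.c_[e1,e2];cc,rad=cv2.minEnclosingCircle(B.astype(np.float32));print(" knobtop circle",(c+e1*cc[0]+e2*cc[1]+nn*.04).round(4),rad)
    bb=r.outline_of(f,"tissue_box")
    if bb:
        P=W[bb[0]["mask"]];P=P[np.isfinite(P).all(1)];print("tissue",np.percentile(P,2,0).round(3),np.percentile(P,98,0).round(3))
    bb=r.outline_of(f,"flower_pot")
    if bb:
        P=W[bb[0]["mask"]];P=P[np.isfinite(P).all(1)];print("pot",np.percentile(P,2,0).round(3),np.percentile(P,98,0).round(3))
E
```

```text
[[-0.    -0.901  0.433]
 [ 0.     0.433  0.901]
 [-1.     0.     0.   ]]
scene 973 973 n [ 0.028 -0.466  0.884] tilt 27.82857955866994 az -86.61770176312629
 flange c [ 0.5392 -0.2496  0.0895]  knob med [ 0.544  -0.2609  0.1188] 133 knobtop [nan nan nan] 0 0.03593042736070119
 flange circle ctr [ 0.535  -0.2541  0.0946] 0.08120329678058624
tissue [0.533 0.366 0.008] [0.659 0.601 0.088]
pot [ 0.647 -0.382  0.001] [ 0.772 -0.292  0.15 ]
side 6535 6005 n [-0.078 -0.524  0.848] tilt 32.02088350554205 az -98.50903842160886
 flange c [ 0.5346 -0.251   0.0875]  knob med [ 0.5274 -0.2695  0.1201] 351 knobtop [ 0.5305 -0.2718  0.1221] 267 0.0428959744477404
 flange circle ctr [ 0.5345 -0.251   0.0879] 0.07794947177171707
 knobtop circle [ 0.5311 -0.2718  0.1219] 0.014957238920032978
tissue [0.52  0.364 0.008] [0.65  0.591 0.087]
pot [ 0.647 -0.375  0.012] [ 0.76  -0.298  0.15 ]
  return _methods._mean(a, axis=axis, dtype=dtype,
  ret = um.true_divide(
```

>>> play_rows(plan=[[1, 0.027, -0.032, 0, -0.127], [1, 0.054, -0.064, 0, -0.254], [1, 0.082, -0.095, 0, -0.381], [1, 0.109, -0.127, 0, -0.508], [1, 0.136, -0.159, 0, -0.635], [1, 0.163, -0.191, 0, -0.762], [1, 0.19, -0.223, 0, -0.889], [1, 0.218, -0.254, 0, -1.016], [1, 0.25, -0.29, 0, -1.143], [1, 0.272, -0.318, 0, -1.27]], force=40)

```text
clock: 3.15
tcp_pos: [0.5663, 0.2876, 0.2397]
orientation: [0.121, 1.566, -0.121]
contact_force: [0.6, -0.1, 0.3]
grip_width: 0.0858
```

```bash
python3 - <<'E'
from h import *
r.grab_frame("wrist")
r.grab_frame("wrist");f=grab("wrist");o=f["obs"];print(o["tcp_pos"].round(4),Ro.from_rotvec(o["orientation"]).as_matrix()[:,2].round(3),o["contact_force"].round(1))
cv2.imwrite("pics/w1.png",f["pixels"]);W=cloud(f)
for l in("roll",):
  for g in r.outline_of(f,l):
    P=W[g["mask"]];P=P[np.isfinite(P).all(1)];T=P[(P[:,2]>.088)&(P[:,2]<.104)]
    print(g["conf"],P.min(0).round(3),P.max(0).round(3),len(T))
    if len(T)>20:
        print(cv2.minEnclosingCircle(T[:,:2].astype(np.float32)),np.median(T,0))
E
```

```text
[0.5682 0.2837 0.2398] [ 0.987 -0.159  0.003] [ 0.6 -0.8 -0.1]
0.85 [ 0.406  0.295 -0.001] [0.485 0.373 0.131] 936
((0.4554576277732849, 0.33545801043510437), 0.03662003204226494) [0.43413936 0.33521384 0.09639958]
0.72 [ 0.504  0.03  -0.002] [0.624 0.294 0.307] 905
((0.570465087890625, 0.17201082408428192), 0.038330212235450745) [0.56949346 0.18108655 0.09633656]
0.7 [ 0.516  0.231 -0.002] [0.595 0.323 0.098] 1907
((0.5622357130050659, 0.293398916721344), 0.029928088188171387) [0.56262486 0.29450448 0.09564993]
```

View pics/w1.png

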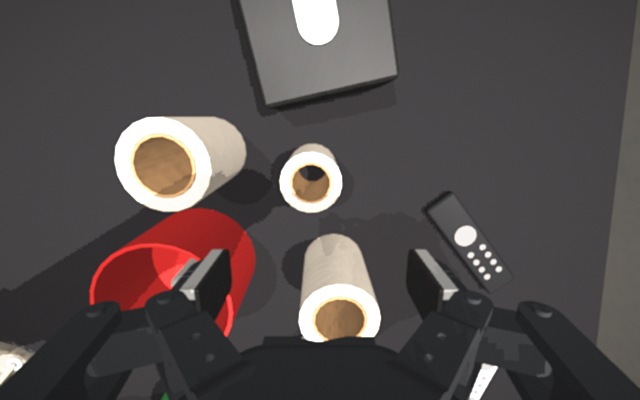

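>>> play_rows(plan=[[1, -0.003, 0.004, -0.03, 0], [1, -0.005, 0.008, -0.07, 0], [1, -0.005, 0.008, -0.1, 0], [1, -0.005, 0.008, -0.1, 0], [1, -0.005, 0.008, -0.1, 0]])

```text
clock: 3.85
tcp_pos: [0.5587, 0.2997, 0.1397]
orientation: [0.114, 1.568, -0.114]
contact_force: [1.7, -0.0, 0.6]
grip_width: 0.0853
```

```bash
cat > rollw.py <<'E'
from h import *
import sys
f=grab("wrist");o=f["obs"];print(o["tcp_pos"].round(4),o["qvel"].round(3),o["contact_force"].round(1))
cv2.imwrite(sys.argv[1],f["pixels"]);W=cloud(f)
P=W.reshape(-1,3);P=P[np.isfinite(P).all(1)]
T=P[(P[:,2]>.093)&(P[:,2]<.1)&(np.hypot(P[:,0]-.563,P[:,1]-.292)<.045)]
print(len(T),cv2.minEnclosingCircle(T[:,:2].astype(np.float32)),np.median(T,0))
f=grab("wrist");print(f["obs"]["tcp_pos"].round(4))
E
python3 rollw.py pics/w2.png
```

```text
[0.5587 0.2997 0.1397] [ 0.004 -0.03   0.021 -0.03   0.005 -0.002 -0.001] [ 1.7 -0.   0.6]
3843 ((0.5623345971107483, 0.293320894241333), 0.02999143861234188) [0.56274551 0.29604931 0.09564084]
[0.5598 0.2998 0.1409]
```

View pics/w2.png

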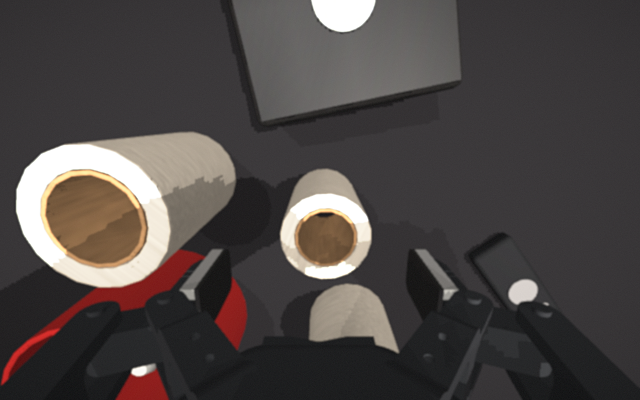

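>>> play_rows(plan=[[1, 0.002, -0.006, -0.01, 0], [1, 0.002, -0.006, -0.03, 0], [1, 0.002, -0.006, -0.05, 0], [1, 0.002, -0.006, -0.072, 0], [1, 0.002, -0.006, -0.072, 0], [1, 0.002, -0.006, -0.072, 0]])

```text
clock: 4.55
tcp_pos: [0.5617, 0.2921, 0.0679]
orientation: [0.116, 1.567, -0.116]
contact_force: [0.4, -0.7, -0.4]
grip_width: 0.085
```

```bash
python3 rollw.py pics/w3.png
```

```text
[0.5617 0.2921 0.0679] [-0.005 -0.02   0.008 -0.016  0.001 -0.003 -0.003] [ 0.4 -0.7 -0.4]
9379 ((0.5629875659942627, 0.29244929552078247), 0.0450185127556324) [0.5641317  0.29826914 0.09566905]
[0.5622 0.2924 0.0685]
```

View pics/w3.png

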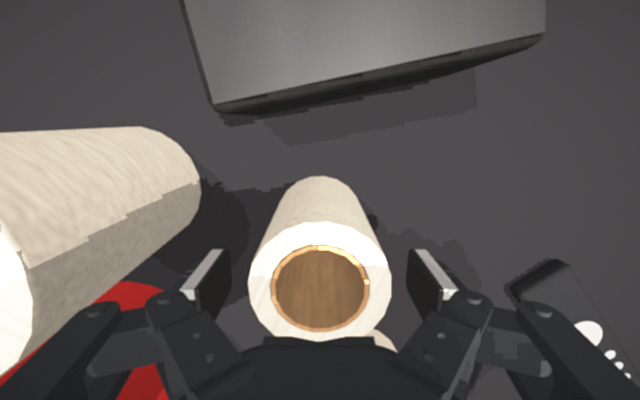

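The wrist view shows the small roll (centre about (320,290)) centred between the pads. Now close.

>>> play_rows(plan=[[0.6, 0, 0, 0, 0], [0.2, 0, 0, 0, 0], [-0.2, 0, 0, 0, 0], [-0.2, 0, 0, 0, 0], [-0.2, 0, 0, 0, 0], [-0.2, 0, 0, 0, 0]], force=30)

```text
clock: 5.25
tcp_pos: [0.5619, 0.2928, 0.0685]
orientation: [0.116, 1.566, -0.115]
contact_force: [-0.4, 0.3, 5.1]
grip_width: 0.0592
```

>>> play_rows(plan=[[-0.2, 0, 0, 0.02, 0], [-0.2, 0, 0, 0.06, 0], [-0.2, 0, 0, 0.1, 0], [-0.2, 0, 0, 0.13, 0], [-0.2, 0, 0, 0.13, 0], [-0.2, 0, 0, 0.13, 0]])

```text
clock: 5.85
tcp_pos: [0.5613, 0.2926, 0.1978]
orientation: [0.116, 1.567, -0.115]
contact_force: [0.6, 0.6, -2.4]
grip_width: 0.059
```

```bash
python3 - <<'E'
from h import *
f=grab("scene");cv2.imwrite("pics/s4.png",f["pixels"]);o=f["obs"];print(o["tcp_pos"],o["grip_width"],o["contact_force"])
f=grab("wrist");cv2.imwrite("pics/w4.png",f["pixels"])
E
```

```text
[0.56127896 0.29260028 0.1978478 ] 0.05904048535132772 [ 0.62111028  0.59940393 -2.38935827]
```

View pics/s4.png

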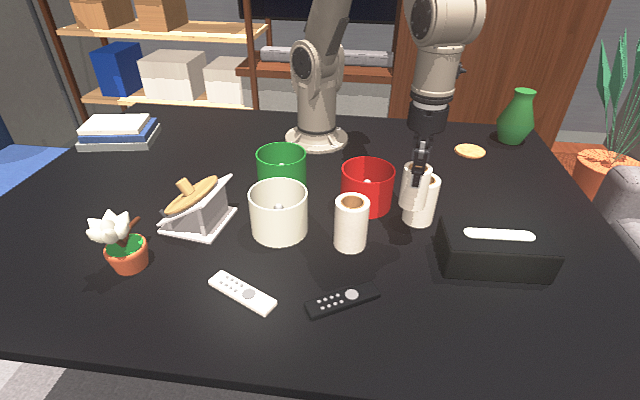

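View pics/w4.png

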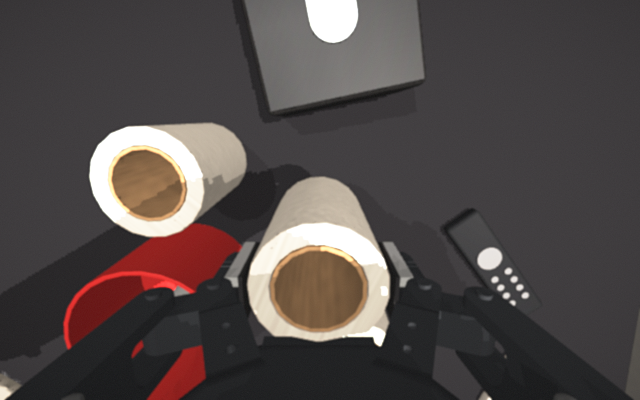

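>>> play_rows(plan=[[-0.2, 0, 0, 0.03, 0], [-0.2, -0.002, -0.04, 0.06, 0], [-0.2, -0.004, -0.085, 0.07, 0], [-0.2, -0.006, -0.13, 0.08, 0], [-0.2, -0.009, -0.175, 0.08, 0], [-0.2, -0.011, -0.22, 0.08, 0], [-0.2, -0.014, -0.265, 0.08, 0], [-0.2, -0.016, -0.31, 0.08, 0], [-0.2, -0.019, -0.355, 0.08, 0], [-0.2, -0.021, -0.4, 0.08, 0]])

```text
clock: 6.95
tcp_pos: [0.539, -0.1091, 0.2759]
orientation: [0.115, 1.57, -0.115]
contact_force: [0.7, -0.3, -0.3]
grip_width: 0.059
```

>>> play_rows(plan=[[-0.2, 0, -0.02, 0, 0], [-0.2, 0, -0.02, 0, 0], [-0.2, 0, -0.02, 0, 0], [-0.2, 0, -0.02, 0, 0]])

```text
clock: 7.35
tcp_pos: [0.5402, -0.1257, 0.2764]
orientation: [0.114, 1.57, -0.113]
contact_force: [0.3, -0.1, -0.7]
grip_width: 0.0586
```

```bash
cat > can.py <<'E'
from h import *
import sys
from scipy.optimize import least_squares
def rim(W,c0=(.54,-.0255),R=.070,zr=(.111,.120)):
    P=W.reshape(-1,3);P=P[np.isfinite(P).all(1)];d=np.hypot(P[:,0]-c0[0],P[:,1]-c0[1])
    T=P[(P[:,2]>zr[0])&(P[:,2]<zr[1])&(d<.085)&(d>.055)]
    g=lambda p:np.hypot(T[:,0]-p[0],T[:,1]-p[1])-R
    s=least_squares(g,c0,loss="soft_l1",f_scale=.002);a=np.degrees(np.arctan2(*(T[:,:2]-s.x).T[::-1]))
    return s.x.round(4),len(T),np.median(abs(g(s.x))).round(4),np.median(T[:,2]).round(4),np.histogram(a,8,(-180,180))[0]
for n in sys.argv[1].split(","):
    f=grab(n);W=cloud(f);cv2.imwrite(f"pics/{n}{sys.argv[2]}.png",f["pixels"]);print(n,f["obs"]["tcp_pos"].round(4),f["obs"]["contact_force"].round(1),f["obs"]["grip_width"])
    try: print(rim(W))
    except Exception as e: print(e)
    P=W.reshape(-1,3);P=P[np.isfinite(P).all(1)];d=np.hypot(P[:,0]-.54,P[:,1]+.0255);T=P[(d<.03)&(P[:,2]>.066)&(P[:,2]<.09)];
    if len(T): print("spindle",len(T),T.mean(0).round(4),((T.min(0)+T.max(0))/2).round(4))
E
python3 can.py wrist,scene,side 5
```

```text
wrist [ 0.5402 -0.1257  0.2764] [ 0.3 -0.1 -0.7] 0.058607817699000614
(array([ 0.5382, -0.0228]), 2212, np.float64(0.0012), np.float64(0.1145), array([273, 229, 237, 268, 335, 196, 336, 338]))
spindle 440 [ 0.5382 -0.0229  0.0749] [ 0.5379 -0.0224  0.0731]
scene [ 0.5403 -0.1256  0.2766] [ 0.3 -0.1 -0.7] 0.05924935925443365
(array([ 0.5405, -0.0252]), 328, np.float64(0.0011), np.float64(0.1144), array([47, 38, 28, 50, 58, 41, 25, 41]))
spindle 44 [ 0.5423 -0.025   0.076 ] [ 0.5412 -0.0262  0.0754]
side [ 0.5404 -0.1258  0.2768] [-0.5 -0.2 -0.1] 0.058554377891005795
(array([ 0.5377, -0.026 ]), 307, np.float64(0.0011), np.float64(0.1134), array([62, 67, 46,  0,  7, 47, 41, 37]))
spindle 89 [ 0.5361 -0.0292  0.0732] [ 0.5377 -0.0264  0.0724]
```

View pics/wrist5.png

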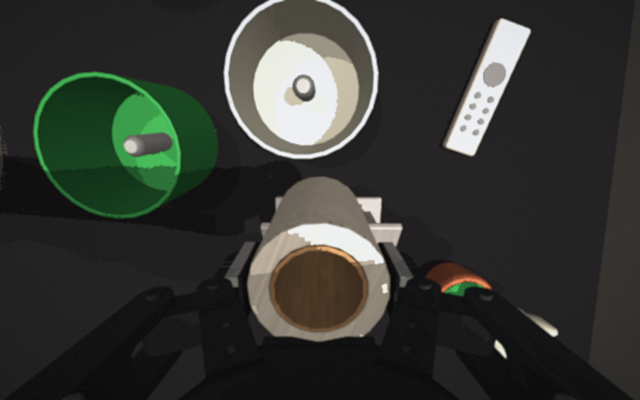

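>>> play_rows(plan=[[-0.2, -0.001, 0.03, 0, 0], [-0.2, -0.001, 0.065, 0, 0], [-0.2, -0.002, 0.09, 0, 0], [-0.2, -0.002, 0.102, -0.03, 0], [-0.2, -0.002, 0.102, -0.06, 0], [-0.2, -0.002, 0.102, -0.075, 0], [-0.2, -0.002, 0.102, -0.075, 0], [-0.2, -0.002, 0.102, -0.075, 0]])

```text
clock: 8.3
tcp_pos: [0.5385, -0.0252, 0.2027]
orientation: [0.115, 1.568, -0.115]
contact_force: [1.5, 0.1, -0.2]
grip_width: 0.059
```

```bash
python3 can.py scene,side,wrist 6; python3 - <<'E'
import cv2,numpy as np
a=cv2.imread("pics/scene6.png")[100:260,200:360];b=cv2.imread("pics/side6.png")[110:290,260:440]
cv2.imwrite("pics/c6.png",np.hstack([cv2.resize(a,(400,400)),cv2.resize(b,(400,400))]))
E
```

```text
scene [ 0.5385 -0.0252  0.2027] [ 1.5  0.1 -0.2] 0.05902747106349189
(array([ 0.5406, -0.0254]), 269, np.float64(0.0011), np.float64(0.1146), array([ 0, 36, 28, 47, 59, 39, 25, 35]))
spindle 44 [ 0.5424 -0.0249  0.0761] [ 0.5398 -0.0265  0.0747]
side [ 0.539  -0.0253  0.2033] [ 0.3  0.3 -1.4] 0.05900818162033956
(array([ 0.5376, -0.026 ]), 330, np.float64(0.0011), np.float64(0.1135), array([57, 67, 50, 40, 30,  2, 45, 39]))
spindle 92 [ 0.536  -0.0294  0.073 ] [ 0.5371 -0.0265  0.0727]
wrist [ 0.5391 -0.0255  0.2035] [-0.2  0.  -0.7] 0.059085213171921475
(array([ 0.5381, -0.0228]), 2159, np.float64(0.0011), np.float64(0.1146), array([175,   0,   0, 305, 411, 436, 424, 408]))
```

View pics/c6.png

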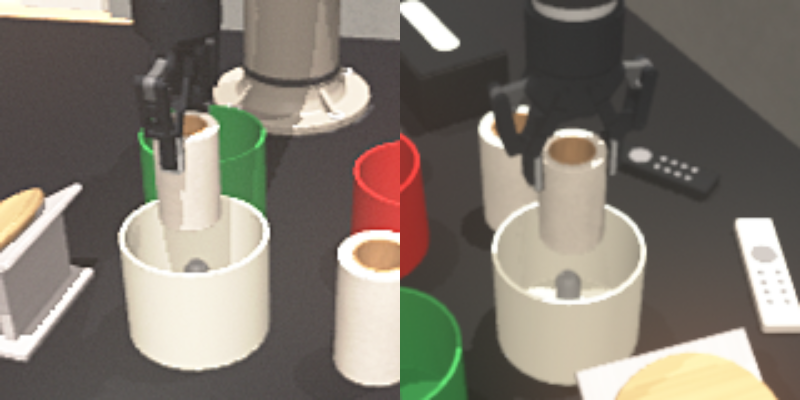

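View pics/wrist6.png

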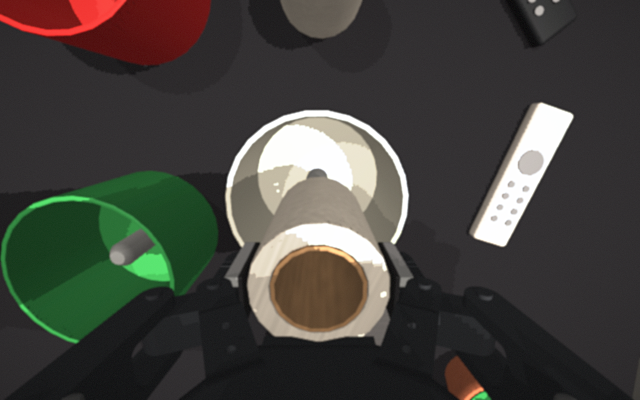

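```bash
python3 - <<'E'
from h import *
for n in("scene","side","wrist"):
    f=grab(n);W=cloud(f);P=W.reshape(-1,3);P=P[np.isfinite(P).all(1)];o=f["obs"]["tcp_pos"];d=np.hypot(P[:,0]-o[0],P[:,1]-o[1])
    lo=P[(d<.05)&(P[:,2]>.138)&(P[:,2]<.165)]
    from scipy.optimize import least_squares
    g=lambda p:np.hypot(lo[:,0]-p[0],lo[:,1]-p[1])-.03
    s=least_squares(g,o[:2],loss="soft_l1",f_scale=.002)
    dd=P[(d<.033)&(P[:,2]>.10)&(P[:,2]<.25)]
    print(n,o.round(4),"cyl fit",s.x.round(4),len(lo),np.median(abs(g(s.x))).round(4),"minz",np.percentile(dd[:,2],[1,3]).round(3) if len(dd) else 0)
E
```

```text
scene [ 0.5391 -0.0255  0.2035] cyl fit [ 0.54   -0.0286] 249 0.0005 minz [0.138 0.14 ]
side [ 0.539  -0.0255  0.2035] cyl fit [ 0.5396 -0.0275] 295 0.0005 minz [0.136 0.14 ]
wrist [ 0.5389 -0.0255  0.2033] cyl fit [ 0.5394 -0.0246] 783 0.0008 minz [0.147 0.16 ]
```

>>> play_rows(plan=[[-0.2, -0.001, 0.002, 0, 0], [-0.2, -0.001, 0.002, -0.02, 0], [-0.2, -0.001, 0.002, -0.04, 0], [-0.2, -0.001, 0.002, -0.055, 0], [-0.2, -0.001, 0.002, -0.065, 0], [-0.2, -0.001, 0.002, -0.075, 0], [-0.2, -0.001, 0.002, -0.085, 0], [-0.2, -0.001, 0.002, -0.09, 0]])

```text
clock: 9.4
tcp_pos: [0.5371, -0.0235, 0.1116]
orientation: [0.115, 1.568, -0.115]
contact_force: [0.4, 0.5, -0.6]
grip_width: 0.0587
```

```bash
python3 can.py scene,wrist 7; python3 - <<'E'
import cv2,numpy as np
a=cv2.imread("pics/scene7.png")[100:260,200:360];b=cv2.imread("pics/wrist7.png")
cv2.imwrite("pics/c7.png",np.hstack([cv2.resize(a,(400,400)),cv2.resize(b,(400,400))]))
E
```

```text
scene [ 0.5371 -0.0235  0.1116] [ 0.4  0.5 -0.6] 0.05872180338056863
(array([ 0.5406, -0.0256]), 268, np.float64(0.0012), np.float64(0.1146), array([ 0, 28, 25, 52, 58, 40, 26, 39]))
spindle 47 [ 0.5575 -0.0205  0.0858] [ 0.5542 -0.0243  0.084 ]
wrist [ 0.5368 -0.0235  0.1112] [ 0.7  0.2 -2.1] 0.05878615893930054
(array([ 0.5381, -0.023 ]), 5435, np.float64(0.0011), np.float64(0.1146), array([ 137,    0,    0,  577, 1162, 1216, 1212, 1131]))
spindle 887 [ 0.538  -0.0343  0.0799] [ 0.5424 -0.0208  0.078 ]
```

View pics/c7.png

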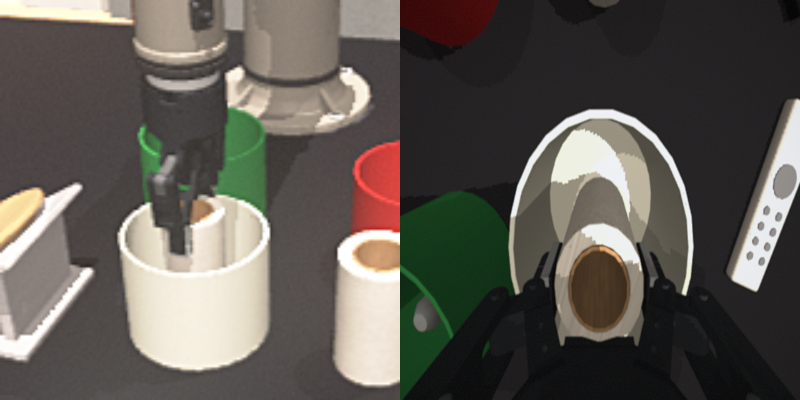

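>>> play_rows(plan=[[-0.2, 0, 0, -0.01, 0], [-0.2, 0, 0, -0.02, 0], [-0.2, 0, 0, -0.028, 0], [-0.2, 0, 0, -0.033, 0], [-0.2, 0, 0, -0.035, 0], [-0.2, 0, 0, -0.036, 0], [-0.2, 0, 0, -0.037, 0], [-0.2, 0, 0, -0.037, 0]])

```text
clock: 10.3
tcp_pos: [0.5374, -0.0235, 0.0755]
orientation: [0.116, 1.567, -0.115]
contact_force: [0.7, -0.4, 0.0]
grip_width: 0.0594
```

>>> play_rows(plan=[[-0.2, 0, 0, -0.001, 0], [-0.2, 0, 0, -0.001, 0], [0.45, 0, 0, -0.001, 0], [0.6, 0, 0, -0.001, 0], [0.7, 0, 0, -0.001, 0], [0.75, 0, 0, -0.001, 0], [0.75, 0, 0, -0.001, 0]])

```text
clock: 11.0
tcp_pos: [0.5373, -0.0235, 0.0743]
orientation: [0.115, 1.568, -0.115]
contact_force: [-0.2, -0.4, -0.0]
grip_width: 0.0747
```

>>> play_rows(plan=[[0.75, 0, 0, 0.01, 0], [0.75, 0, 0, 0.03, 0], [0.75, 0, 0, 0.06, 0], [0.75, 0, 0, 0.1, 0], [0.75, 0, 0, 0.14, 0], [0.75, 0, 0, 0.18, 0], [0.75, 0, -0.04, 0.2, 0], [0.75, 0, -0.08, 0.2, 0], [0.75, 0, -0.1, 0.2, 0], [0.75, 0, -0.1, 0.2, 0]])

```text
clock: 12.0
tcp_pos: [0.5365, -0.1277, 0.2755]
orientation: [0.119, 1.566, -0.121]
contact_force: [0.1, -0.1, -0.4]
grip_width: 0.0751
```

```bash
cat > chk.py <<'E'
from h import *
import sys
f=grab("wrist");W=cloud(f);cv2.imwrite(sys.argv[1],f["pixels"]);P=W.reshape(-1,3);P=P[np.isfinite(P).all(1)]
o=f["obs"];print(o["tcp_pos"],o["grip_width"])
d=np.hypot(P[:,0]-.538,P[:,1]+.023);T=P[(d<.045)&(P[:,2]>.085)&(P[:,2]<.112)]
print(len(T),cv2.minEnclosingCircle(T[:,:2].astype(np.float32)),np.median(T,0))
A=np.c_[T[:,:2]-T[:,:2].mean(0),np.ones(len(T))];k=abs(T[:,2]-np.median(T[:,2]))<.003
print("tilt",np.linalg.lstsq(A[k],T[k,2],rcond=None)[0])
E
python3 can.py wrist 8;python3 chk.py pics/w8.png
```

```text
wrist [ 0.5365 -0.1277  0.2755] [ 0.1 -0.1 -0.4] 0.07509190649947399
(array([ 0.5382, -0.0227]), 2105, np.float64(0.0011), np.float64(0.1146), array([276, 236, 242, 279, 344, 118, 273, 337]))
spindle 646 [ 0.5373 -0.0203  0.0761] [ 0.5407 -0.0287  0.078 ]
[ 0.53682821 -0.12517844  0.27502194] 0.0745177251524719
2059 ((0.5380094647407532, -0.023111073300242424), 0.03003547713160515) [ 0.53779624 -0.02013183  0.10168506]
tilt [-0.00042587  0.00077348  0.10170027]
```

View pics/w8.png

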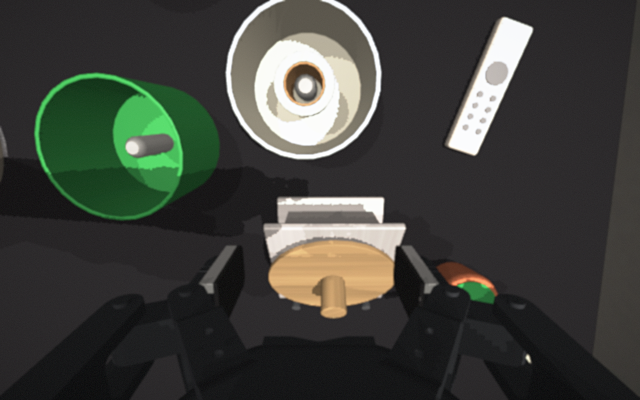

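```bash
cat > cov.py <<'E'
from h import *
import sys
from scipy.optimize import least_squares
f=grab(sys.argv[1]);W=cloud(f);cv2.imwrite(sys.argv[2],f["pixels"]);o=f["obs"];print(o["tcp_pos"].round(4),Ro.from_rotvec(o["orientation"]).as_matrix()[:,2].round(3))
m=r.outline_of(f,"cover")[0]["mask"];m=cv2.erode(m.astype(np.uint8),np.ones((3,3)))>0
P=W[m];P=P[np.isfinite(P).all(1)&(P[:,2]>.03)]
rng=np.random.default_rng(0);best=0
for i in range(500):
    a,b,c=P[rng.choice(len(P),3)];nn=np.cross(b-a,c-a);nn/=np.linalg.norm(nn)+1e-9
    k=(abs((P-a)@nn)<.002)
    if k.sum()>best: best=k.sum();bk=k
Q=P[bk];c=Q.mean(0);nn=np.linalg.svd(Q-c)[2][2];nn*=np.sign(nn[2])
d=(P-c)@nn
print(len(P),best,"n",nn.round(3),"tilt",np.degrees(np.arccos(nn[2])).round(2),"az",np.degrees(np.arctan2(nn[1],nn[0])).round(2),"dmax",np.percentile(d,99.5))
e1=np.cross([0,0,1],nn);e1/=np.linalg.norm(e1);e2=np.cross(nn,e1)
K=P[(d>.006)&(d<.045)];B=(K-c)@np.c_[e1,e2]
S=K[(K-c)@nn<.036];BS=(S-c)@np.c_[e1,e2]
g=lambda p:np.hypot(*(BS-p).T)-.015
s=least_squares(g,BS.mean(0),loss="soft_l1",f_scale=.002);ax=c+e1*s.x[0]+e2*s.x[1]
print("knob axis@flange",ax.round(4),len(BS),np.median(abs(g(s.x))).round(4),"knob top",(ax+nn*.04).round(4),"knob mid",(ax+nn*.025).round(4))
A=(Q-c)@np.c_[e1,e2];cc,rad=cv2.minEnclosingCircle(A.astype(np.float32));print("flange circ",(c+e1*cc[0]+e2*cc[1]).round(4),rad)
E
python3 cov.py wrist pics/w9.png; python3 cov.py side pics/side9.png
```

```text
[ 0.5371 -0.1235  0.2747] [ 0.989 -0.147  0.   ]
6569 5488 n [-0.078 -0.523  0.849] tilt 31.89 az -98.51 dmax 0.0402413426698249
knob axis@flange [ 0.535  -0.2488  0.0883] 608 0.0004 knob top [ 0.5319 -0.2697  0.1223] knob mid [ 0.5331 -0.2618  0.1095]
flange circ [ 0.5355 -0.2467  0.0897] 0.07747745513916016
[ 0.5373 -0.1221  0.2743] [ 0.989 -0.145 -0.   ]
5986 5165 n [-0.079 -0.525  0.847] tilt 32.08 az -98.55 dmax 0.041127511798880495
knob axis@flange [ 0.5351 -0.2511  0.0879] 104 0.0002 knob top [ 0.532  -0.2721  0.1218] knob mid [ 0.5332 -0.2642  0.1091]
flange circ [ 0.5335 -0.2512  0.0877] 0.07613968849182129
```

>>> play_rows(plan=[[0.4, -0.001, -0.03, 0, 0], [0.4, -0.002, -0.07, 0, 0], [0.4, -0.004, -0.11, 0, 0], [0.4, -0.005, -0.14, 0, 0], [0.4, -0.005, -0.142, -0.03, 0], [0.4, -0.005, -0.142, -0.07, 0], [0.4, -0.005, -0.142, -0.1, 0], [0.4, -0.005, -0.142, -0.1, 0], [0.4, -0.005, -0.142, -0.1, 0], [0.4, -0.005, -0.142, -0.1, 0]])

```text
clock: 13.3
tcp_pos: [0.5335, -0.2659, 0.1762]
orientation: [0.114, 1.565, -0.116]
contact_force: [0.9, 0.6, 0.5]
grip_width: 0.0602
```

```bash
python3 cov.py wrist pics/w10.png; python3 -c "
from h import *
print(grab('side')['obs']['tcp_pos'])"
```

```text
[ 0.53343401 -0.26586338  0.17620273]bash:   994 Killed                     python3 cov.py wrist pics/w10.png
```

View pics/w10.png

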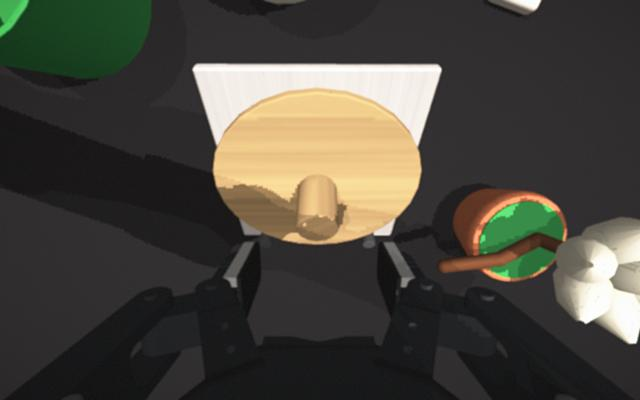

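```bash
sed -i 's/svd(Q-c)/svd(Q-c,full_matrices=False)/' cov.py; python3 cov.py wrist pics/w10.png
```

```text
[ 0.5332 -0.2658  0.176 ] [ 0.989 -0.146  0.003]
24641 21982 n [-0.078 -0.525  0.847] tilt 32.07 az -98.44 dmax 0.040406457276325865
knob axis@flange [ 0.5351 -0.2488  0.0884] 1268 0.0003 knob top [ 0.5319 -0.2698  0.1223] knob mid [ 0.5331 -0.2619  0.1096]
flange circ [ 0.5351 -0.2474  0.0893] 0.07735621929168701
```

>>> play_rows(plan=[[0.4, 0, 0.002, -0.02, 0], [0.4, 0, 0.002, -0.045, 0], [0.4, 0, 0.002, -0.06, 0], [0.4, 0, 0.002, -0.068, 0], [0.4, 0, 0.002, -0.074, 0], [0.4, 0, 0.002, -0.074, 0], [0.4, 0, 0.002, -0.074, 0]])

```text
clock: 14.25
tcp_pos: [0.5327, -0.2639, 0.1009]
orientation: [0.115, 1.567, -0.116]
contact_force: [-0.1, -0.0, 0.7]
grip_width: 0.0597
```

>>> play_rows(plan=[[0.1, 0, 0, 0, 0], [-0.3, 0, 0, 0, 0], [-0.7, 0, 0, 0, 0], [-0.7, 0, 0, 0, 0], [-0.7, 0, 0, 0, 0], [-0.7, 0, 0, 0, 0]], force=30)

```text
clock: 14.85
tcp_pos: [0.5327, -0.2638, 0.1009]
orientation: [0.115, 1.567, -0.116]
contact_force: [-0.2, 0.0, 5.0]
grip_width: 0.029
```

```bash
python3 - <<'E'
from h import *
f=grab("wrist");cv2.imwrite("pics/w11.png",f["pixels"]);f=grab("side");cv2.imwrite("pics/si11.png",f["pixels"]);print(f["obs"]["tcp_pos"],f["obs"]["contact_force"],f["obs"]["grip_width"])
a=cv2.imread("pics/si11.png")[210:390,310:490];b=cv2.imread("pics/w11.png")
cv2.imwrite("pics/c11.png",np.hstack([cv2.resize(a,(400,400)),cv2.resize(b,(400,400))]))
E
```

```text
[ 0.53272525 -0.26380759  0.10090064] [-0.19961043 -0.53980243  5.34216001] 0.029012319500787937
```

View pics/c11.png

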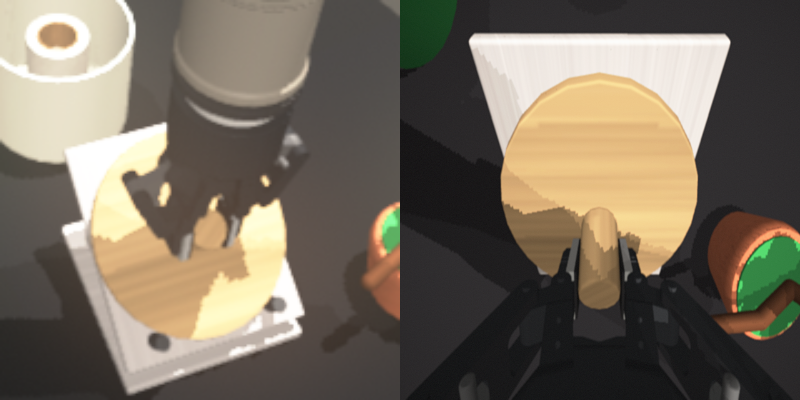

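>>> play_rows(plan=[[-0.7, 0, 0, 0.01, 0], [-0.7, 0, 0, 0.025, 0], [-0.7, 0, 0, 0.045, 0], [-0.7, 0, 0, 0.07, 0], [-0.7, 0, 0, 0.1, 0], [-0.7, 0, 0, 0.13, 0], [-0.7, 0, 0, 0.15, 0], [-0.7, 0, 0, 0.15, 0], [-0.7, 0, 0, 0.15, 0]])

```text
clock: 15.85
tcp_pos: [0.532, -0.2633, 0.2505]
orientation: [0.116, 1.567, -0.115]
contact_force: [0.2, 0.2, -2.4]
grip_width: 0.0293
```

```bash
python3 cov.py wrist pics/w12.png; python3 cov.py side pics/si12.png; python3 - <<'E'
import cv2,numpy as np
a=cv2.imread("pics/si12.png")[100:350,250:500];b=cv2.imread("pics/w12.png")
cv2.imwrite("pics/c12.png",np.hstack([cv2.resize(a,(400,400)),cv2.resize(b,(400,400))]))
E
```

```text
[ 0.532  -0.2633  0.2505] [ 0.989 -0.146  0.   ]
50265 44099 n [-0.077 -0.524  0.848] tilt 31.98 az -98.33 dmax 0.040201923491673355
knob axis@flange [ 0.5342 -0.2485  0.2378] 3274 0.0003 knob top [ 0.5311 -0.2694  0.2718] knob mid [ 0.5323 -0.2616  0.259 ]
flange circ [ 0.5352 -0.247   0.2388] 0.0773078203201294
[ 0.5314 -0.2629  0.2491] [ 0.989 -0.146 -0.002]
5179 4748 n [-0.075 -0.525  0.848] tilt 32.02 az -98.09 dmax 0.04110037225437786
knob axis@flange [ 0.5333 -0.2499  0.2362] 32 0.0002 knob top [ 0.5303 -0.2709  0.2701] knob mid [ 0.5314 -0.263   0.2574]
flange circ [ 0.5327 -0.2505  0.2358] 0.07684589177370071
```

View pics/c12.png

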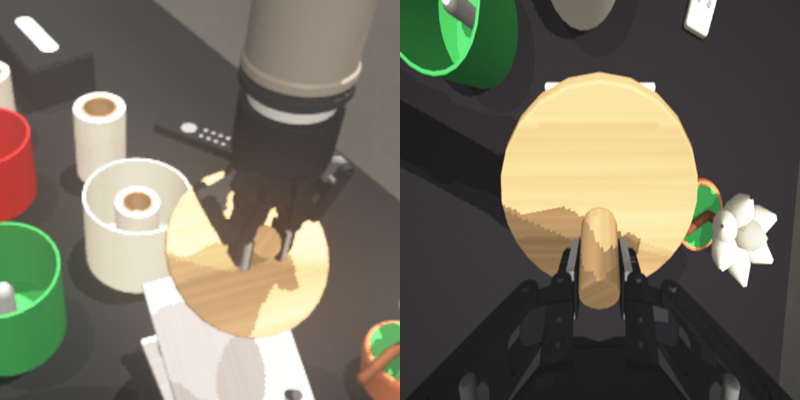

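>>> play_rows(plan=[[-0.7, 0, 0.015, 0, 0], [-0.7, 0, 0.045, 0, 0], [-0.7, 0.001, 0.08, 0, 0], [-0.7, 0.001, 0.115, 0, 0], [-0.7, 0.002, 0.15, 0, 0], [-0.7, 0.002, 0.18, 0, 0], [-0.7, 0.002, 0.2, 0, 0], [-0.7, 0.002, 0.212, -0.01, 0], [-0.7, 0.002, 0.212, -0.03, 0], [-0.7, 0.002, 0.212, -0.05, 0]])

```text
clock: 17.05
tcp_pos: [0.534, -0.0508, 0.1991]
orientation: [0.115, 1.568, -0.115]
contact_force: [0.2, -0.3, -1.6]
grip_width: 0.0294
```

>>> play_rows(plan=[[-0.7, 0, 0, -0.01, 0], [-0.7, 0, 0, -0.01, 0], [-0.7, 0, 0, -0.01, 0]])

```text
clock: 17.35
tcp_pos: [0.5344, -0.0519, 0.1904]
orientation: [0.116, 1.568, -0.116]
contact_force: [-0.8, -0.2, -1.2]
grip_width: 0.0289
```

```bash
python3 cov.py wrist pics/w13.png; python3 can.py side,scene 13; python3 cov.py side pics/si13.png;  python3 - <<'E'
import cv2,numpy as np
a=cv2.imread("pics/side13.png")[110:310,230:430];b=cv2.imread("pics/scene13.png")[90:270,180:360]
cv2.imwrite("pics/c13.png",np.hstack([cv2.resize(a,(400,400)),cv2.resize(b,(400,400))]))
E
```

```text
[ 0.5344 -0.0519  0.1904] [ 0.989 -0.147 -0.   ]
50276 44107 n [-0.077 -0.523  0.849] tilt 31.93 az -98.35 dmax 0.04022412936136964
knob axis@flange [ 0.5365 -0.0371  0.1779] 3250 0.0003 knob top [ 0.5335 -0.058   0.2118] knob mid [ 0.5346 -0.0502  0.1991]
flange circ [ 0.5373 -0.0358  0.1788] 0.07758385688066483
side [ 0.5349 -0.0518  0.1911] [ 0.3  0.3 -2.1] 0.029329844522371085
(array([ 0.5378, -0.0259]), 207, np.float64(0.0009), np.float64(0.1135), array([60, 67, 50,  1,  0,  0,  0, 29]))
spindle 17 [ 0.5406 -0.0535  0.074 ] [ 0.5387 -0.0525  0.0745]
scene [ 0.5349 -0.0517  0.1912] [ 0.8  0.6 -1.9] 0.02888851903708437
(array([ 0.5406, -0.0257]), 246, np.float64(0.0011), np.float64(0.1145), array([ 6,  0, 25, 52, 56, 38, 28, 41]))
spindle 82 [ 0.5414 -0.0242  0.0855] [ 0.5439 -0.0241  0.0834]
[ 0.5348 -0.0517  0.1911] [ 0.989 -0.147  0.002]
3049 2593 n [-0.078 -0.523  0.848] tilt 31.95 az -98.47 dmax 0.04132099728257741
knob axis@flange [ 0.537  -0.0389  0.178 ] 42 0.0002 knob top [ 0.5339 -0.0598  0.2119] knob mid [ 0.5351 -0.052   0.1992]
flange circ [ 0.5366 -0.0413  0.1764] 0.07614623010158539
```

View pics/c13.png

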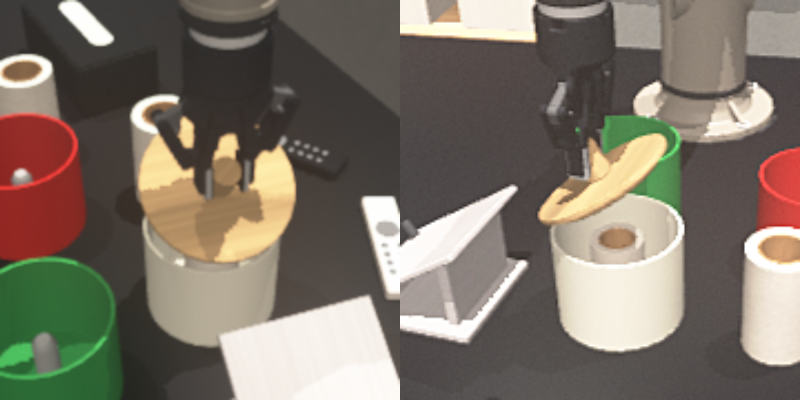

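>>> play_rows(plan=[[-0.7, -0.0005, 0.001, -0.007, 0], [-0.7, -0.0005, 0.001, -0.013, 0], [-0.7, -0.0005, 0.001, -0.018, 0], [-0.7, -0.0005, 0.001, -0.02, 0], [-0.7, -0.0005, 0.001, -0.021, 0], [-0.7, -0.0005, 0.001, -0.021, 0], [-0.7, -0.0005, 0.001, -0.021, 0]], force=20)

```text
clock: 18.35
tcp_pos: [0.5337, -0.051, 0.1695]
orientation: [0.116, 1.568, -0.116]
contact_force: [-1.5, -0.7, 0.7]
grip_width: 0.0293
```

```bash
cat > look.py <<'E'
import subprocess,sys,cv2,numpy as np
k=sys.argv[1]
print(subprocess.run(["python3","cov.py","wrist",f"pics/w{k}.png"],capture_output=True,text=True).stdout)
print(subprocess.run(["python3","can.py","side,scene",k],capture_output=True,text=True).stdout)
a=cv2.imread(f"pics/side{k}.png")[110:310,230:430];b=cv2.imread(f"pics/scene{k}.png")[110:250,210:350]
cv2.imwrite(f"pics/c{k}.png",np.hstack([cv2.resize(a,(400,400)),cv2.resize(b,(400,400))]))
E
python3 look.py 14
```

```text
[ 0.5337 -0.051   0.1695] [ 0.989 -0.147  0.   ]
50184 44063 n [-0.076 -0.515  0.854] tilt 31.38 az -98.35 dmax 0.040206093256741536
knob axis@flange [ 0.5359 -0.0364  0.1568] 3238 0.0003 knob top [ 0.5328 -0.057   0.1909] knob mid [ 0.534  -0.0493  0.1781]
flange circ [ 0.5362 -0.0346  0.1579] 0.07689225673675537

side [ 0.5337 -0.0509  0.1694] [-1.2 -1.1  0.8] 0.029028835183569773
(array([ 0.5375, -0.0328]), 170, np.float64(0.0017), np.float64(0.1173), array([28, 98, 28,  0,  0,  0,  0, 16]))
scene [ 0.5337 -0.0509  0.1694] [-1.4 -1.6  1.2] 0.029227280509504603
(array([ 0.5404, -0.0259]), 217, np.float64(0.0011), np.float64(0.1145), array([ 0,  5, 13, 48, 59, 44, 25, 23]))
spindle 78 [ 0.5408 -0.0242  0.0853] [ 0.5442 -0.0242  0.0835]
```

View pics/c14.png

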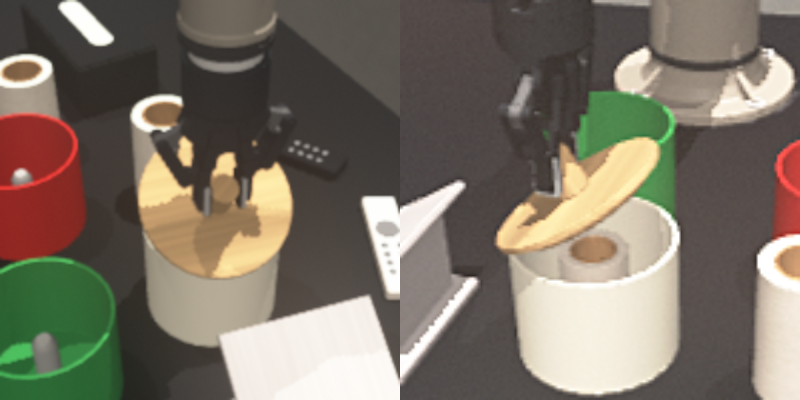

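>>> play_rows(plan=[[-0.7, 0.0003, 0.002, -0.002, 0], [-0.7, 0.0006, 0.004, -0.004, 0], [-0.7, 0.001, 0.006, -0.006, 0], [-0.7, 0.0012, 0.008, -0.0075, 0], [-0.7, 0.0015, 0.0105, -0.009, 0], [-0.7, 0.0018, 0.0125, -0.011, 0], [-0.7, 0.0021, 0.0145, -0.013, 0], [-0.7, 0.0024, 0.016, -0.015, 0], [-0.7, 0.0024, 0.016, -0.015, 0]])

```text
clock: 19.45
tcp_pos: [0.5362, -0.0341, 0.154]
orientation: [0.115, 1.568, -0.115]
contact_force: [0.4, -0.4, 3.2]
grip_width: 0.0288
```

```bash
python3 look.py 15
```

```text
[ 0.5362 -0.0341  0.154 ] [ 0.989 -0.146 -0.   ]
47783 42269 n [-0.039 -0.261  0.964] tilt 15.32 az -98.49 dmax 0.04051264371012546
knob axis@flange [ 0.5372 -0.0278  0.1389] 2345 0.0002 knob top [ 0.5356 -0.0382  0.1775] knob mid [ 0.5362 -0.0343  0.163 ]
flange circ [ 0.5378 -0.0272  0.1391] 0.07780569046735764

side [ 0.5362 -0.0342  0.1542] [0.5 0.2 1.2] 0.029373684145999286
(array([ 0.5357, -0.0328]), 163, np.float64(0.0018), np.float64(0.1185), array([  6, 107,  50,   0,   0,   0,   0,   0]))
scene [ 0.5362 -0.0343  0.1543] [1.1 0.2 1.5] 0.029224633083483914
(array([ 0.5403, -0.026 ]), 177, np.float64(0.0011), np.float64(0.1146), array([ 0,  9,  5, 47, 59, 38, 19,  0]))
spindle 46 [ 0.557  -0.0197  0.0859] [ 0.5443 -0.0242  0.0832]
```

View pics/c15.png

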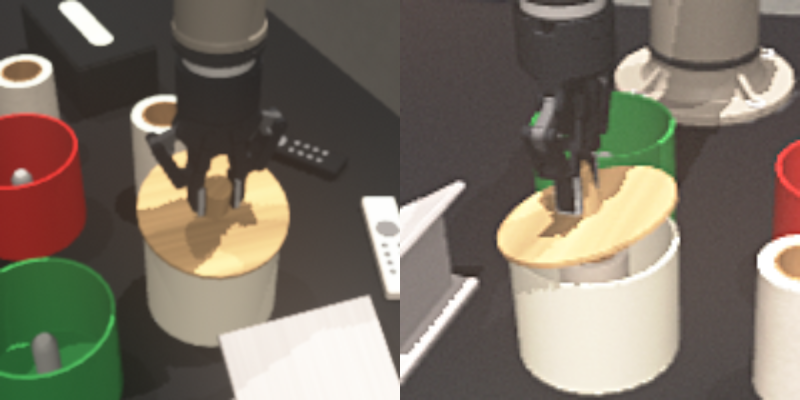

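>>> play_rows(plan=[[-0.7, 0.0002, 0.0015, -0.0015, 0], [-0.7, 0.0004, 0.003, -0.003, 0], [-0.7, 0.0006, 0.0045, -0.005, 0], [-0.7, 0.0009, 0.006, -0.007, 0], [-0.7, 0.0011, 0.0075, -0.009, 0], [-0.7, 0.0013, 0.009, -0.0115, 0], [-0.7, 0.0015, 0.0105, -0.014, 0], [-0.7, 0.0015, 0.0105, -0.014, 0]])

```text
clock: 20.45
tcp_pos: [0.5376, -0.0237, 0.1399]
orientation: [0.115, 1.568, -0.115]
contact_force: [0.4, -0.2, 1.9]
grip_width: 0.029
```

```bash
python3 look.py 16
```

```text
[ 0.5376 -0.0237  0.1399] [ 0.989 -0.146 -0.   ]
43165 38121 n [-0.008 -0.052  0.999] tilt 3.02 az -98.5 dmax 0.04074058499812199
knob axis@flange [ 0.5375 -0.0241  0.1244] 1568 0.0002 knob top [ 0.5372 -0.0261  0.1644] knob mid [ 0.5373 -0.0254  0.1494]
flange circ [ 0.538  -0.0234  0.1245] 0.07717731595039368

side [ 0.5375 -0.0238  0.1401] [0.8 0.1 1.4] 0.02872756630009552
(array([ 0.5331, -0.0304]), 279, np.float64(0.0029), np.float64(0.119), array([ 40, 137,  98,   2,   0,   0,   0,   2]))
scene [ 0.5375 -0.0239  0.1402] [ 0.3 -0.4  1.1] 0.029287839081741856
(array([ 0.5419, -0.0281]), 122, np.float64(0.0017), np.float64(0.1142), array([ 0,  4,  7, 28, 51, 32,  0,  0]))
spindle 1 [0.5466 0.0017 0.0791] [0.5466 0.0017 0.0791]
```

View pics/c16.png

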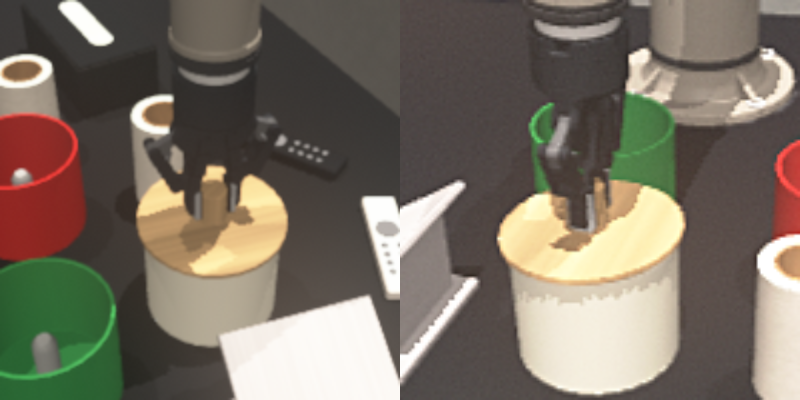

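>>> play_rows(plan=[[-0.7, 0.0002, 0.0005, -0.001, 0], [-0.7, 0.0002, 0.001, -0.002, 0], [-0.7, 0.0002, 0.001, -0.003, 0], [-0.7, 0.0002, 0.001, -0.004, 0], [-0.7, 0.0002, 0.001, -0.004, 0], [-0.7, 0.0002, 0.001, -0.004, 0]])

```text
clock: 21.25
tcp_pos: [0.5382, -0.0222, 0.1364]
orientation: [0.116, 1.567, -0.114]
contact_force: [0.7, 4.3, 3.3]
grip_width: 0.0295
```

```bash
python3 look.py 17
```

```text
[ 0.5382 -0.0222  0.1364] [ 0.989 -0.146  0.   ]
42179 37224 n [-0.    -0.005  1.   ] tilt 0.26 az -94.09 dmax 0.040798303228398135
knob axis@flange [ 0.5379 -0.0239  0.1211] 1385 0.0002 knob top [ 0.5379 -0.0241  0.1611] knob mid [ 0.5379 -0.024   0.1461]
flange circ [ 0.538  -0.0233  0.1211] 0.07734372466802597

side [ 0.5381 -0.0226  0.1364] [0.4 4.2 4.4] 0.029254109693733866
(array([ 0.5368, -0.0279]), 666, np.float64(0.0057), np.float64(0.1193), array([145, 172, 131,  68,  39,   8,  36,  67]))
scene [ 0.5381 -0.0227  0.1364] [0.7 3.1 3.8] 0.029158310659513454
(array([ 0.5459, -0.0259]), 137, np.float64(0.0023), np.float64(0.1179), array([ 1,  4, 15, 40, 47, 24,  4,  2]))
```

>>> play_rows(plan=[[-0.5, 0, 0, -0.003, 0], [-0.3, 0, 0, -0.003, 0], [0, 0, 0, -0.003, 0], [0.2, 0, 0, -0.003, 0], [0.2, 0, 0, -0.003, 0], [0.2, 0, 0, 0, 0]])

```text
clock: 22.05
tcp_pos: [0.5373, -0.0234, 0.1358]
orientation: [0.115, 1.569, -0.116]
contact_force: [0.8, -0.4, -0.3]
grip_width: 0.0513
```

>>> play_rows(plan=[[0.2, 0, 0, 0.01, 0], [0.2, 0, 0, 0.03, 0], [0.2, 0, 0, 0.07, 0], [0.2, 0, 0, 0.11, 0], [0.2, 0, -0.03, 0.13, 0], [0.2, 0, -0.07, 0.13, 0], [0.2, 0, -0.1, 0.13, 0], [0.2, 0, -0.1, 0.13, 0], [0.2, 0, -0.1, 0.13, 0]])

```text
clock: 22.95
tcp_pos: [0.5377, -0.1237, 0.2669]
orientation: [0.117, 1.567, -0.117]
contact_force: [0.8, 0.2, -0.1]
grip_width: 0.0511
```

```bash
python3 look.py 18; python3 -c "
import cv2,numpy as np
cv2.imwrite('pics/c18b.png',np.hstack([cv2.resize(cv2.imread('pics/c18.png'),(800,400))[:, :400],cv2.resize(cv2.imread('pics/w18.png'),(400,400))]))
cv2.imwrite('pics/sc18.png',cv2.imread('pics/scene18.png'))"
```

```text
[ 0.5377 -0.1237  0.2669] [ 0.989 -0.148  0.   ]
23824 22348 n [ 0.    -0.001  1.   ] tilt 0.04 az -79.65 dmax 0.0408516452820069
knob axis@flange [ 0.5378 -0.024   0.1209] 67 0.0001 knob top [ 0.5378 -0.024   0.1609] knob mid [ 0.5378 -0.024   0.1459]
flange circ [ 0.5381 -0.024   0.1209] 0.07686422765254974

side [ 0.538  -0.1218  0.2664] [ 0.3  0.2 -0.3] 0.05143478556282225
(array([ 0.5371, -0.0288]), 846, np.float64(0.0056), np.float64(0.1192), array([143, 165, 129,  98,  76,  74,  72,  89]))
scene [ 0.538  -0.1216  0.2663] [0.2 0.9 0.4] 0.05123767582231697
(array([ 0.5463, -0.0252]), 156, np.float64(0.0019), np.float64(0.1186), array([ 4,  5, 19, 37, 52, 24, 12,  3]))
```

View pics/c18b.png

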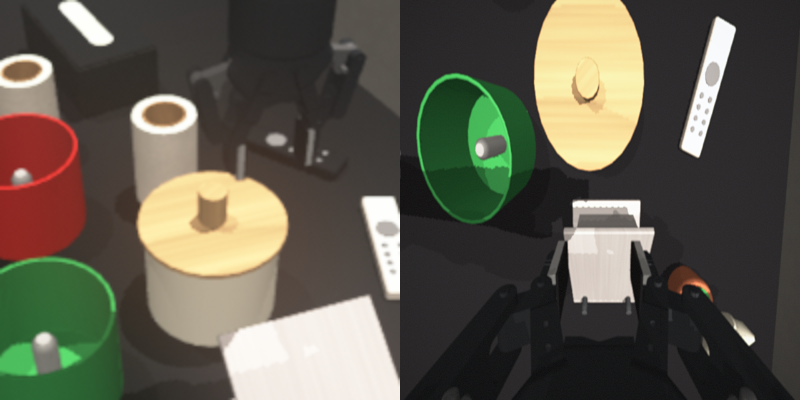

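View pics/sc18.png

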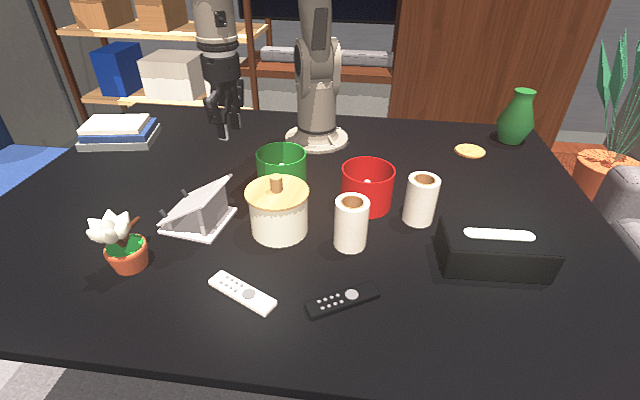

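The cover sits level on the white canister: flange top at 120.9 mm, tilt 0.04°. The bystanders are unmoved and the gripper is clear.

```bash
python3 -c "
from bench import r
print(r.hand_in())"
```

```text
the job is handed in; nothing more can be done
None
```

The job is handed in: the smallest roll stands on the white canister's floor around the spindle, and the wooden cover sits level on the rim. The arm handed in at about 23 s of the 70 s allowed. The interface reports no verdict, so what follows rests on my own measurements.

- **Roll:** I gripped it near its top, lowered it over the spindle and released it on the floor. Before the cover went on, the wrist camera put it less than 1 mm off-axis, with its top at 101.7 mm (102 expected) and no measurable tilt.
- **Cover:** The cover stayed tilted 32° in the grip after I lifted it by the knob. I set its low edge on the rim and followed an arc down, so it turned level in the grip. After release its flange top was at 120.9 mm (121 expected), its tilt was 0.04°, and it was about 1 mm off the canister's centre.
- **Canister and bystanders:** The last pictures show the canister upright where it stood and the bystanders in place. I judged both by eye.
- **Disagreements:** The cameras disagreed by 2 to 4 mm on absolute positions, as the calibration note allows. I relied on the wrist camera because it stayed consistent with the tool.
- **Failed checks:** My rim fit gave meaningless values once the cover hid the rim, so I did not use them. I could not see the roll again once it was covered.

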